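# Nudge the wok landing plate onto its two pins

### The arm

A 7-joint arm with a two-finger parallel gripper is mounted at the origin on the work surface. World frame = base frame: x ahead of the robot, y to its left, z up, the work surface at z = 0. Lengths are in m, angles in rad, forces in N, time in s.
With the tool pointing down it reaches from about 0.425 to 0.925 m from the base axis. Payload 6.8 kg.
Tool frame: the origin (TCP) lies on the front face of the gripper's body, between the roots of the fingers; the fingertips stand 73 mm ahead of it and the grasp point (between the pads) lies 54 mm ahead of it (env.nose_length is the distance from the TCP to the fingertips, in m); z points along the fingers, y is the direction in which the jaws open and shut (so a half turn about z gives the same grasp; the last joint's range is limited). The gripper opens to 85 mm and grips with 20 to 120 N. Pads are 22 mm wide; open, the fingers measure 114 mm over their backs; the gripper's body (76 mm by 85 mm) begins 54 mm behind the grasp point. The pads swing forward as they close: fully open they stand 13 mm farther back than shut.
Start: joints at [-1.252, 0.477, 0.022, 1.555, -0.011, 1.109, -0.083], TCP at [0.279, 0.614, 0.304] pointing down, gripper open.
Joint ranges: [-2.96, 2.96], [-0.34, 2.1], [-1.41, 1.46], [0.24, 2.44], [-1.37, 4.51], [0.17, 1.92], [-2.96, 2.96]. Speed limits (rad/s): [2.39, 2.39, 3.14, 3.14, 3.14, 3.14, 3.14].

### API

Orientations are given as a unit quaternion [w, x, y, z].
In Python, from cell import env, kin, camera, calibration, job gives the robot as it stands. The module is installed in compiled form; this text tells all that it offers. Calls block until the motion is done:
- env.reach(position, orientation): joint-space move of the TCP to a pose.
- env.movel(position, velocity=0.15, rot=None, stop_force=None): straight line of the TCP; rot=None keeps the orientation; velocity is the mean speed in m/s. With stop_force (N) it stops when the force on the tool has changed by that much, and returns True; else False.
- env.goto_joints(angles): joint-space move.
- env.grip(opening, f_grip=None): finger opening in m; f_grip is the grip in N (None keeps the last); returns when the fingers have stopped.
- env.dwell(seconds).
- kin.inverse_kinematics(position, orientation): joint angles nearest the present ones, or None.
- env.get_state(): the state.
- camera(name): name is "scene" or "top" or "wrist"; returns (picture, depth): 420x560x3 uint8, blue, green, red; 420x560 float32, m along the optical axis (not along the pixel's ray), 0 where there is no reading.
- calibration(name): a dict with "fx", "fy", "cx", "cy" (pixels), "rvec" (rotation vector, rad) and "tvec" (3), from world to camera coordinates, as OpenCV has them. Camera axes: x right, y down, z forward; pixel columns grow to the right and rows downward; lengths in m; the calibration is good to about 2 mm. A picture is of the moment at which its call begins: read the wrist's pose just before it. calibration takes no time and is no camera call; for the wrist camera it gives the pose at the moment of the call.
A pose or a line that the arm cannot do raises env.PlanningError and nothing moves.
- job.job_done(): hands the job in, once; it reports no verdict.
The state is a dict: "time": time; "qpos": joint angles; "joint_velocities": joint speeds; "joint_torque": joint torques, N m; "tcp_pos": TCP position; "orientation": TCP orientation; "force": force on the tool from outside, world axes, zero at the start; "torque": the same for the moment, N m; "opening": finger opening in m.
Only numpy, scipy, OpenCV 4.12 (cv2) and the standard library are available. Lean on these libraries where they do the work, as an engineer would, in place of code of your own. Each camera call takes 0.05 s, during which the arm holds its last target. There are 200 camera calls.

### The job

The aluminium wok landing plate beside the burner has ridden up on the two brass pins of its steel station. Nudge it sideways with the fingers, using the rail behind it as a guide if you like, until its two holes drop over the pins and it lies flat and fully home. Only push it: do not lift or tip it, and leave the cup, bowl and everything else on the counter where they stand.

Things in the scene. Friction and masses are not known exactly. Their poses are not given: they have to be found in the camera images.
- station: Fixed steel station. Origin on the counter surface, below the seated plate's centre. x points to its rail, y along the rail, z up; yaw varies up to 0.26 rad. Dark base sheet 3 mm thick, x -100 to +90, y -140 to +190 mm. Rail along the far side: face to the plate at x +71, 14 mm thick, top 31 mm above the counter. Two brass pins at x +45, y +40 and -40 mm.
- plate: Loose aluminium plate, 140 (its x) by 200 (its y) by 8 mm, about 0.6 kg, four dark stripes along y on top. Origin at the centre of its underside, z up. Seated, it lies flat on the base sheet (underside 3, top 11 mm above the counter), centred over the station origin, axes along the station's, 1 mm off the rail; the pins then stop it after about 2 mm. It slides under 2 to 6 N.
- pin_left (a point): Top centre of the station's +y pin, hidden by the plate at first, 15 mm above the counter (12 mm above the base sheet). Each pin is 12 mm dia with the top tapered to 6 mm. A brass stud on top of the rail marks the y of each pin.
- pin_right (a point): Top centre of the station's -y pin, 15 mm above the counter.
- hole_left (a point): Centre of the plate's +y hole, at the underside. The holes are 17 mm dia, at plate x +45, y +40 and -40 mm, 25 mm from the far edge.
- hole_right (a point): Centre of the plate's -y hole, at the underside. At the start the plate rests on both pin tops and its near edge, sloping up 0.1 rad to the rail; it lies 22 to 46 mm too far to the station's +y, 4 to 12 mm short of the rail, turned up to 0.06 rad.
- teacup: White ceramic teacup, 74 mm dia, 60 mm tall; origin centre of underside. It and the bowl stand on the counter to either side of the station, about 250 mm from its origin towards -y and 330 mm towards +y; which is on which side varies.
- bowl: Blue plastic bowl, 136 mm dia, 60 mm tall; origin centre of underside.
- skimmer: Steel mesh skimmer with wooden handle lying behind the rail, 340 mm long, head 120 mm dia, up to 12 mm high; origin at mid-length on the counter, head towards its +x.
Mind the look-alikes: they are no part of the job. What is meant by the plate is not blue or pink, and is the larger of those in its own colour.

How it is judged:
By the outcome, as a careful person would: the job done as asked, in the order asked, and still so for the second after the job is handed in, with the robot touching nothing.
It also fails if it takes over 56 s, if anything falls off the work surface, if the arm or the gripper's body presses on something with over 40 N, if the wrist force passes 120 N, or if a joint passes its speed limit or range.

## Working session

There is one attempt and no reset: what is moved stays moved. The work goes in short steps, each a Python script; the robot and the scene stay as the last script left them, time stands still between calls to the robot, and variables do not carry over. Pictures are saved under pics/ and viewed, about 8 in all and at most 12, crops included, and the job is handed in when it is done.

```bash
mkdir -p pics; cat > h.py <<'E'
import numpy as np, cv2
from cell import env, kin, camera, calibration, job
def snap(name, fn=None):
    c=calibration(name); img,d=camera(name)
    if fn: cv2.imwrite('pics/'+fn,img)
    R=cv2.Rodrigues(np.array(c['rvec'],float))[0]; t=np.array(c['tvec'],float).ravel()
    v,u=np.mgrid[0:d.shape[0],0:d.shape[1]]
    P=np.stack([(u-c['cx'])/c['fx']*d,(v-c['cy'])/c['fy']*d,d],-1)
    W=(P-t)@R; W[d==0]=np.nan
    return img,d,W
E
python3 - <<'E'
from h import *
for n in ('top','scene'):
    img,d,W=snap(n,n+'1.png'); np.savez(n+'1.npz',img=img,W=W)
    c=calibration(n); print(n,c)
s=env.get_state(); print(s['time'],s['orientation'],env.nose_length,s['force'])
E
```

```text
top {'fx': 533.0495261451465, 'fy': 533.0495261451465, 'cx': 279.8598920635112, 'cy': 218.5189013811672, 'rvec': array([ 2.1595757 , -2.18252729,  0.06924836]), 'tvec': array([0.07226294, 0.53779735, 1.58028471])}
scene {'fx': 478.82296004170325, 'fy': 478.82296004170325, 'cx': 280.51978334934125, 'cy': 211.54938330915908, 'rvec': array([ 0.86460638,  2.31478828, -1.29614173]), 'tvec': array([ 0.39355571, -0.14152138,  1.78076324])}
0.1 [-1.20809449e-04  2.11781594e-01  9.77316686e-01 -7.98025279e-04] 0.0726 [ 0.02581965 -0.13801492 -0.76132264]
```

View pics/top1.png

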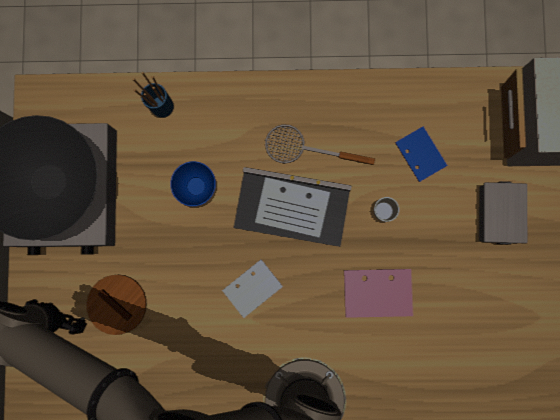

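View pics/scene1.png

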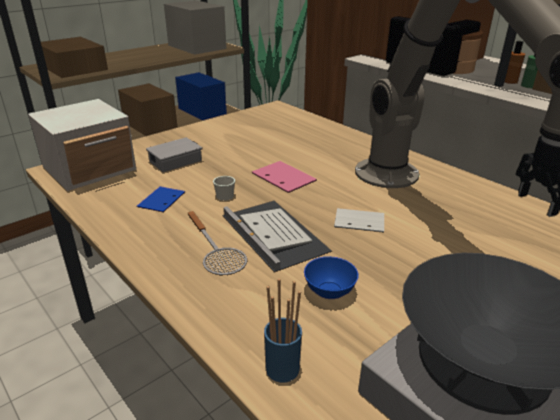

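The top view shows the dark station with the tilted plate at about (292,206), the rail running from (245,170) to (350,187), the bowl to the left at (193,184) and the cup to the right at (385,209). Next I'll get a rough station pose and then look closer with the wrist camera.

```bash
python3 - <<'E'
from h import *
env.reach([0.50,0.02,0.25],quat(1.40))
img,d,W=snap('wrist','w1.png'); np.savez('w1.npz',img=img,W=W)
s=env.get_state(); print(s['time'],s['tcp_pos'])
E
```

```text
2.425 [0.50024742 0.02097842 0.25004206]
```

View pics/w1.png

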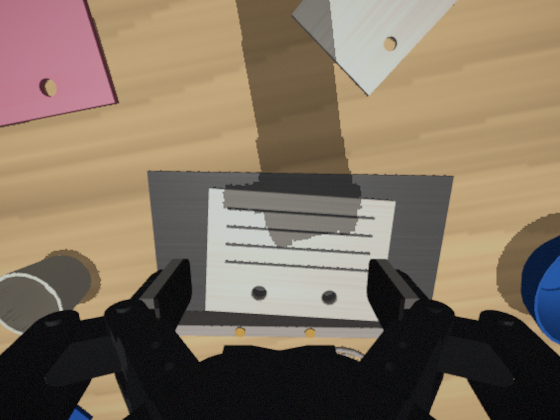

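The wrist picture shows +y to the right. The holes are at (259,293) and (329,297), the studs at (240,331) and (310,332), and the near corners of the sheet at (150,171) and (452,176).

```bash
cat >> h.py <<'E'
def ray(c,uv,z):
    """intersect pixels with the plane(s) at height z"""
    R=cv2.Rodrigues(np.array(c['rvec'],float))[0]; o=-R.T@np.array(c['tvec'],float).ravel()
    uv=np.atleast_2d(uv).astype(float)
    r=np.c_[(uv[:,0]-c['cx'])/c['fx'],(uv[:,1]-c['cy'])/c['fy'],np.ones(len(uv))]@R
    return o+r*((np.asarray(z)-o[2])/r[:,2])[:,None]
def fit2(local,world):
    l=np.array(local)[:,:2];w=np.array(world)[:,:2]; lc,wc=l-l.mean(0),w-w.mean(0)
    a=np.arctan2((lc[:,0]*wc[:,1]-lc[:,1]*wc[:,0]).sum(),(lc*wc).sum())
    R=np.array([[np.cos(a),-np.sin(a)],[np.sin(a),np.cos(a)]]); t=w.mean(0)-R@l.mean(0)
    return a,t,R,(w-(l@R.T+t))
E
python3 - <<'E'
from h import *
z=np.load('w1.npz'); W=z['W']; c=calibration('wrist')
for u,v in [(300,182),(300,331),(210,331),(295,297),(295,240),(295,200),(200,50)]: print((u,v),W[v,u].round(4))
uv=[(150,171),(452,176),(240,331),(310,332)]
w=ray(c,uv,np.array([.003,.003,.031,.031]))
a,t,R,e=fit2([(-100,-140),(-100,190),(78,-40),(78,40)],w*1000); print('station',a,t,'res',e.round(1))
# plate: corners near(-70,-100),( -70,100), holes top
uv=[(208,187),(396,201),(259,293),(329,297),(205,311)]
hz=np.array([.011,.011,.0225,.0225,.025])
wp=ray(c,uv,hz)*1000
b,tp,_,e=fit2([(-70,-100),(-70,100),(45,-40),(45,40),(70,-100)],wp); print('plate',b,tp,e.round(1),'in station',R.T@(tp-t),b-a)
E
```

```text
(300, 182) [0.4913 0.0468 0.0033]
(300, 331) [0.6555 0.02   0.0317]
(210, 331) [ 0.6386 -0.0813  0.031 ]
(295, 297) [0.6178 0.0207 0.0212]
(295, 240) [0.5515 0.0313 0.0158]
(295, 200) [0.5083 0.0383 0.0105]
(200, 50) [ 0.3471 -0.0296 -0.0006]
station -0.18773498274825454 [575.58411486   6.33965245] res [[ 1.2  3. ]
 [-0.4 -2.9]
 [-0.4 -0.1]
 [-0.5 -0.1]]
plate -0.24051964979246537 [570.98098552  30.67676194] [[-0.5 -0.5]
 [ 0.7  0.4]
 [-0.1  0.3]
 [-0.7 -0.1]
 [ 0.7 -0.1]] in station [-9.06438587 23.05039276] -0.05278466704421084
```

```bash
cat >> h.py <<'E'
YAW=-0.188; O=np.array([.5756,.0063]); RS=np.array([[np.cos(YAW),-np.sin(YAW)],[np.sin(YAW),np.cos(YAW)]])
def S(x,y,z): # station mm -> world m
    return np.r_[O+RS@np.array([x,y])/1000, z/1000]
def st():
    s=env.get_state(); p=RS.T@(np.array(s['tcp_pos'][:2])-O)*1000; f=np.array(s['force']); 
    return 't%.1f tcp %s z %.1f F %s'%(s['time'],p.round(1),s['tcp_pos'][2]*1000,np.r_[RS.T@f[:2],f[2]].round(1))
E
python3 - <<'E'
from h import *
q=quat(YAW+np.pi/2)
env.reach(S(-103,23,110),q); print(st(), env.get_state()['opening'])
env.movel(S(-103,23,80),.1)
r=env.movel(S(-103,23,58),.02,stop_force=3); print(r,st())
z=env.get_state()['tcp_pos'][2]*1000+2
env.movel(S(-103,23,z),.02); print(st())
r=env.movel(S(-79,23,z),.012,stop_force=11); print(r,st())
img,d,W=snap('wrist','w2.png'); np.savez('w2.npz',W=W)
E
```

```text
t3.1 tcp [-102.2   23.2] z 110.5 F [0.3 0.2 0.5] 0.08535921866037635
True t4.3 tcp [-103.1   23. ] z 62.4 F [-0.4 -0.4  8.1]
t4.6 tcp [-103.   23.] z 64.4 F [-0.2  0.5  0.2]
False t6.8 tcp [-81.4  22.2] z 63.9 F [-6.8 -1.7  3.1]
```

View pics/w2.png

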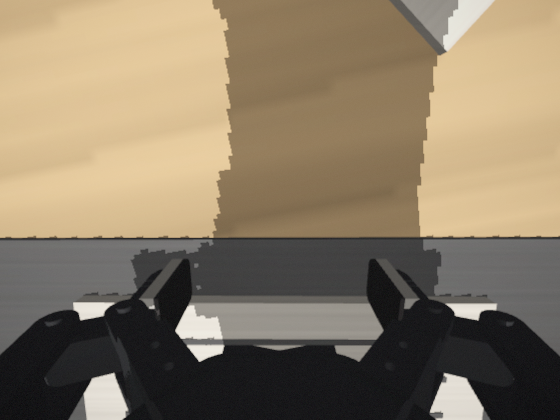

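The plate is now square to the station, with both fingers on its near edge at about v=297. I'll compute the edge position, press a little further towards the rail, then back off and look.

```bash
python3 - <<'E'
from h import *
c=calibration('wrist')
w=ray(c,[(280,238),(280,295),(280,303),(90,303),(480,303)],np.array([.003,.003,.011,.011,.011]))
print(((w[:,:2]-O)@RS*1000).round(1))
z=64
r=env.movel(S(-76,23,z),.012,stop_force=8); print(r,st())
env.movel(S(-100,23,z),.05); env.movel(S(-100,23,110),.15)
env.reach(S(-70,15,250),quat(YAW+np.pi/2)); print(st())
img,d,W=snap('wrist','w3.png')
E
```

```text
[[-100.8   23.6]
 [ -70.7   23.6]
 [ -71.3   23.6]
 [ -71.3  -65.7]
 [ -71.3  117.4]]
False t7.2 tcp [-79.4  22.3] z 63.3 F [-9.7 -0.5  6.1]
t8.9 tcp [-70.4  15. ] z 249.3 F [-0.1 -1.5 -0.1]
```

View pics/w3.png

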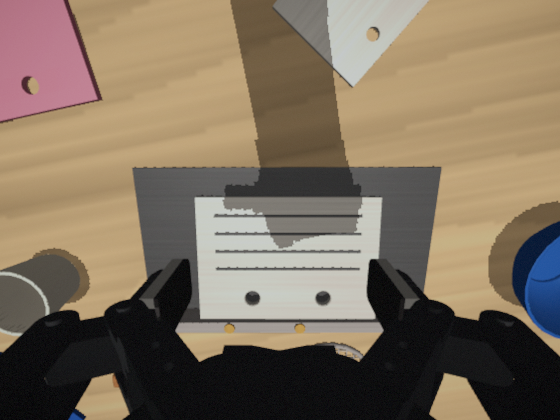

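```bash
python3 - <<'E'
from h import *
c=calibration('wrist')
w=ray(c,[(195,197),(382,197),(252,298),(322,298),(229,328),(299,328)],np.array([.011,.011,.0225,.0225,.031,.031]))
p=((w[:,:2]-O)@RS*1000); print(p.round(1)); b,t,_,e=fit2([(-70,-100),(-70,100),(45,-40),(45,40)],p[:4]); print(b,t,e.round(1))
ey=t[1]+100
q=quat(YAW)
print(kin.inverse_kinematics(S(0,ey+27,63.5),q))
env.reach(S(0,ey+27,130),q); print(st())
env.movel(S(0,ey+27,64),.12); print(st())
r=env.movel(S(0,ey+11-10,64),.03,stop_force=12); print(r,st())
img,d,W=snap('wrist','w4.png')
E
```

```text
[[-70.4 -73.3]
 [-70.4 125.4]
 [ 43.7 -14.4]
 [ 43.6  64.5]
 [ 76.7 -40.5]
 [ 76.7  38.7]]
-0.0031127572928278517 [-0.85777171 25.5347192 ] [[ 0.8  1. ]
 [ 0.2 -0.3]
 [-0.3  0.2]
 [-0.6 -0.8]]
[-0.75953059  0.78626391  0.57281861  1.85759259 -0.64543305  0.69146699
  0.00564661]
t10.2 tcp [ -0.3 151.8] z 129.5 F [ 0.1 -1.  -0.7]
t10.9 tcp [1.000e-01 1.522e+02] z 63.7 F [-0.4 -0.7 -1.4]
False t12.0 tcp [-1.000e-01  1.267e+02] z 64.0 F [0.2 2.9 0.8]
```

View pics/w4.png

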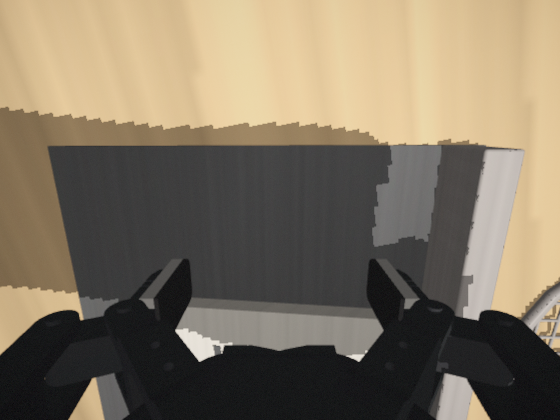

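Both fingers bear on the +y edge at about 3 N and the plate is sliding freely. I'll continue in small steps, watching the force and the plate height at around (350,325).

```bash
python3 - <<'E'
from h import *
for y in (120,116,114,113,112,111,110,109):
    r=env.movel(S(0,y,64),.015,stop_force=10)
    img,d,W=snap('wrist')
    L=W.copy(); L[...,:2]=((W[...,:2]-O)@RS); 
    m=(L[...,0]>.02)&(L[...,0]<.035)&(L[...,1]<.13)&(L[...,1]>.06)&(L[...,2]<.04)&(L[...,2]>.006)
    m[:,:290]=m[:,:290]&True
    z=L[...,2][m]; x=L[...,0][m]
    m2=(L[...,0]<-.02)&(L[...,0]>-.035)&(L[...,1]<.13)&(L[...,1]>.06)&(L[...,2]<.04)&(L[...,2]>.006)
    z2=L[...,2][m2]
    print(r,st(),'ztop x+27:',np.percentile(z,90).round(4) if len(z) else None,len(z),'x-27:',np.percentile(z2,90).round(4) if len(z2) else None)
    if r: break
cv2.imwrite('pics/w5.png',img)
E
```

```text
False t12.6 tcp [  0.  119.4] z 64.0 F [-1.   2.9  1. ] ztop x+27: 0.0216 1541 x-27: 0.0155
False t13.1 tcp [  0.  114.8] z 63.9 F [ 0.4  0.7 -0.2] ztop x+27: 0.0203 1538 x-27: 0.015
False t13.4 tcp [1.000e-01 1.136e+02] z 64.0 F [-0.7  0.6  0.6] ztop x+27: 0.011 1472 x-27: 0.0111
False t13.7 tcp [  0. 113.] z 64.0 F [ 0.5 -0.9 -0.1] ztop x+27: 0.0111 1496 x-27: 0.0111
False t14.0 tcp [-1.000e-01  1.123e+02] z 64.0 F [-0.4  1.4 -0.3] ztop x+27: 0.0111 1532 x-27: 0.0111
False t14.3 tcp [ -0.2 111.6] z 64.0 F [-1.5  4.1 -0.1] ztop x+27: 0.0111 1544 x-27: 0.0111
False t14.6 tcp [ -0.2 110.1] z 64.0 F [-0.9  3.7  0.3] ztop x+27: 0.0111 1566 x-27: 0.0111
False t14.9 tcp [ -0.  108.8] z 64.0 F [-0.2  3.   0.3] ztop x+27: 0.0111 1574 x-27: 0.0111
```

The plate dropped: its top reads 11 mm on both sides. I'll back off and inspect.

```bash
python3 - <<'E'
from h import *
env.movel(S(0,135,64),.05); env.movel(S(0,135,130),.15)
env.reach(S(-70,0,250),quat(YAW+np.pi/2)); print(st())
c=calibration('wrist'); img,d,W=snap('wrist','w6.png')
L=W.copy(); L[...,:2]=((W[...,:2]-O)@RS)*1000; L[...,2]*=1000
m=(abs(L[...,0])<60)&(abs(L[...,1])<90)&(L[...,2]<40)
A=np.c_[L[m][:,:2],np.ones(m.sum())]; k=np.linalg.lstsq(A,L[m][:,2],rcond=None)[0]; print('plane slope,height',k)
for n in('top',):
    _,_,T=snap(n,'top2.png')
cv2.imwrite('pics/w6c.png',cv2.resize(img[150:350,100:460],None,fx=2.2,fy=2.2,interpolation=cv2.INTER_CUBIC))
E
```

```text
t17.4 tcp [-70.2   0.3] z 249.3 F [-0.2  0.5 -0.6]
plane slope,height [-7.26544596e-04  3.93558855e-04  1.05641088e+01]
```

View pics/w6c.png

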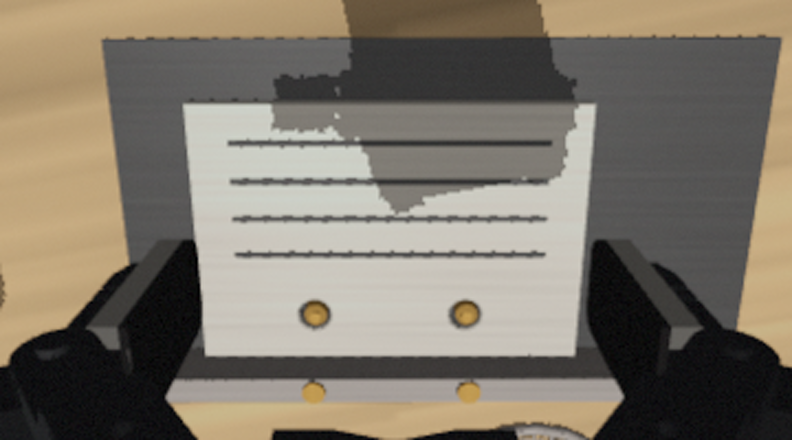

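View pics/top2.png

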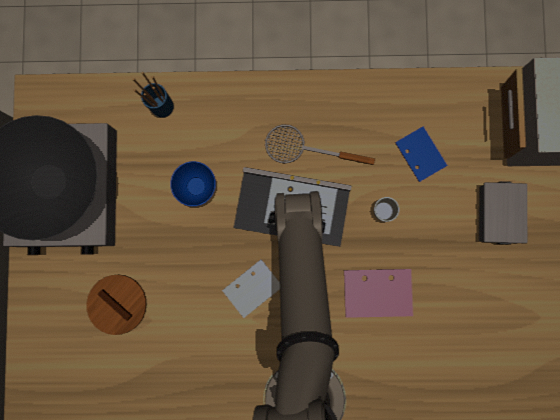

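Both brass pins show in the holes, at (315,313) and (465,313) in the crop. The plate is flat, with its top at 10.6–11 mm and slope under 0.001. The bowl, cup and skimmer sit at the same pixels as before. I'm handing in.

```bash
python3 -c "
from h import *
job.job_done(); print(st())"
```

```text
the job is handed in; nothing more can be done
the job is handed in; nothing more can be done
```

The plate is seated over both pins and lying flat, and I've handed the job in. I pushed its near edge with both fingers until it was square to the rail, at 10 N or less. Then I slid it about 25 mm towards the station's -y at around 3 N until it dropped over the pins.

- **Seating:** both brass pins show inside the two holes. The plate's top is about 11 mm above the counter (a plane fit gave 10.6 mm), with a slope under 0.001 rad.
- **Surroundings:** the bowl, cup and skimmer sit at the same places in the top picture as before.
- **Robot:** it ended clear above the plate, touching nothing, at about 17.4 s of the 56 s.
- **Disagreement:** in the first station fit, two corners of the base sheet were 3 mm off. I relied mainly on the rail studs for y, and the plate dropped where that predicted. No checks failed.

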